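# Sweep copper test coupons through the tray gate

## Task

Sweep the three copper coupons lying on the white counting tray through the narrow blue gate with the fingertips, one at a time, so that each drops into the catch slot behind it before the next one follows, in any order. Only push them gently along the tray: do not pinch, lift or carry them, and leave the vial, the jar, the wash bottle and the beaker where they stand.

Things in the scene. Friction and masses are not known exactly. Their poses are not given: they have to be found in the camera images.
- tray: White counting tray, fixed, any yaw within 110 degrees of the gate facing away from the robot. Origin: on the bench (z = 0) under the deck; z up, x towards the gate. Flat deck 50 mm above the bench, x -110 to 80 mm, y -110 to 110 mm, in walls rising 18 mm above it. The +x wall (x 80 to 84 mm) is blue, with the gate at y = 0. The deck runs level through the gate and ends sheer at x 84 mm.
- gate (a point): Centre of the 38 mm wide gate at deck height, mid-thickness of its 4 mm wall (tray frame x 82, y 0, z 50 mm); x points through the gate to the slot. Two blue guide walls, 18 mm high, run back from its edges at 45 degrees to about x 57, y +-44 mm (tray frame). A coupon whose centre is pushed past x 84 mm tips over the edge and falls in; the fingers need not enter the gate.
- slot (a point): Middle of the catch slot's floor (tray frame x 110, y 0, z 6 mm): an open-topped pit right behind the gate, x 84 to 136 mm, y -42 to 42 mm, 44 mm deep below the deck, outer walls as high as the tray's.
- coupon1_center (a point): Centre of a copper disc lying flat on the deck, 26 mm in diameter, 10 mm thick (centre 5 mm above the deck), about 45 g; slides freely with friction. The three are alike. Starts in front of the gate, on about the middle line, nearest to it.
- coupon2_center (a point): Centre of a copper disc lying flat on the deck, 26 mm in diameter, 10 mm thick (centre 5 mm above the deck), about 45 g; slides freely with friction. The three are alike. Starts farther back, on the tray's +y side.
- coupon3_center (a point): Centre of a copper disc lying flat on the deck, 26 mm in diameter, 10 mm thick (centre 5 mm above the deck), about 45 g; slides freely with friction. The three are alike. Starts farther back, on the tray's -y side.
- vial: Amber glass vial with a black cap, 24 mm diameter, 41 mm tall, loose, standing on the deck in a corner beside the gate; origin at the centre of its underside. Leave it.
- jar: Small clear jar with a green lid, 32 mm diameter, 36 mm tall, loose, standing on the deck in the other corner beside the gate; origin at the centre of its underside. Leave it.
- wash_bottle: White wash bottle with a red cap and bent spout, 70 mm diameter, 200 mm tall, loose on the bench to the robot's left; origin at the centre of its underside. Leave it.
- beaker: Glass beaker, 70 mm diameter, 85 mm tall, loose on the bench to the robot's right; origin at the centre of its underside. Leave it.

How it is judged:
By the outcome, as a careful person would: the job done as asked, in the order asked, and still so for the second after the job is handed in, with the robot touching nothing.
It also fails if it takes over 66 s, if anything falls off the work surface, if the arm or the gripper's body presses on something with over 40 N, if the wrist force passes 120 N, or if a joint passes its speed limit or range.

## Robot

A 7-joint arm with a two-finger parallel gripper is mounted at the origin on the work surface. World frame = base frame: x ahead of the robot, y to its left, z up, the work surface at z = 0. Lengths are in m, angles in rad, forces in N, time in s.
With the tool pointing down it reaches from about 0.425 to 0.925 m from the base axis. Payload 6.8 kg.
Tool frame: the origin (TCP) lies on the centre line of the jaws, within the pads' length; the fingertips stand 8 mm ahead of it and the grasp point (between the pads) lies 11 mm behind it (r.finger_overhang is the distance from the TCP to the fingertips, in m); x points along the fingers, z is the direction in which the jaws open and shut, and the axes are right-handed (so a half turn about x gives the same grasp; the last joint's range is limited). The gripper opens to 85 mm and grips with 20 to 120 N. Pads are 22 mm wide; open, the fingers measure 114 mm over their backs; the gripper's body (76 mm by 85 mm) begins 54 mm behind the grasp point. The pads swing forward as they close: fully open they stand 13 mm farther back than shut.
Start: joints at [1.147, 0.477, 0.022, 1.555, -0.011, 1.109, -0.083], TCP at [0.21, -0.642, 0.239] pointing down, gripper open.
Joint ranges: [-2.96, 2.96], [-0.34, 2.1], [-1.41, 1.46], [0.24, 2.44], [-1.37, 4.51], [0.17, 1.92], [-2.96, 2.96]. Speed limits (rad/s): [2.39, 2.39, 3.14, 3.14, 3.14, 3.14, 3.14].

## Interface

Orientations are given as a rotation vector (axis times angle).
In Python, from bench import r gives the robot as it stands. The module is installed in compiled form; this text tells all that it offers.
- The arm moves only by the tool play_rows, never from a script. Its argument "plan" is a list of rows, each a list of 5 numbers: the opening, from -1 (shut) to 1 (fully open), then the shift along the world's x, y, z in m, then the turn about the world's z in rad. A call has 1 to 10 rows; each row is the pose to reach, as a shift and turn from the pose commanded when the call began; what a row does not reach only later rows make up. A row lasts 1/10 s, in which the tool goes at most 50 mm and 8.59 degrees, less where a joint would pass 70% of its speed; a pose out of reach is approached as far as the arm can. A call with a gripper value outside its range is refused whole. The fingers move at their own pace and stop on an object; "force" is the grip in N (left out, the last holds). Time passes only in rows, so rows that repeat a pose let the fingers close. It gives the time, the measured TCP pose, the force and the opening at its end, in the units of the state.
- r.get_obs(): the state, without advancing time (a new reading comes with each control period).
- r.grab_frame(name): name is "scene" or "top"; returns a dict with "pixels" (400x640x3 uint8, blue, green, red), "z_map" (400x640 float32, m along the optical axis (not along the pixel's ray), 0 where there is no reading), "vfov" (degrees; the focal length in pixels is half the picture's height over the tangent of half this angle, whatever the lens; pixels are square), "cx", "cy" (the principal point, pixels), "R" (3x3) and "t" (3): a world point X has camera coordinates R X + t. Camera axes: x right, y down, z forward; pixel columns grow to the right and rows downward; lengths in m; the calibration is good to about 2 mm. A picture is of the moment at which its call begins.
- r.hand_in(): hands the job in, once; it reports no verdict.
Trained networks look in a picture, given as the dict that the camera call returned (one of the last four; its "shot" number tells which), for a name from the list of things; names that differ only in an ending like _2 or _b are one class to them, and where a whole thing is asked for, a point or a joint stands for the part that bears it (a point fixed in the world has none). Each returns a list of dicts, best first, with "conf" (0 to 1); they miss things now and then, are a little off and sometimes report something else, mostly with a low value. They report only what shows in the picture. A call takes as long as a camera call.
- r.outline_of(picture, label): "mask" (400x640 bool, what is visible of it) and "bbox" ([left, top, right, bottom] as shares, 0 to 1, of the picture: columns of its width, rows of its height, round what is visible of it).
- r.pinpoint(picture, label): "position" ([column, row] as shares, 0 to 1, of the picture: columns of its width, rows of its height: a listed point, or the origin of a listed thing).
The state is a dict: "clock": time; "joints": joint angles; "qvel": joint speeds; "tau": joint torques, N m; "tcp_pos": TCP position; "orientation": TCP orientation; "contact_force": force on the tool from outside, world axes, zero at the start; "moment": the same for the moment, N m; "grip_width": finger opening in m.
Only numpy, scipy, OpenCV 4.12 (cv2) and the standard library are available. Lean on these libraries where they do the work, as an engineer would, in place of code of your own. Each camera call takes 0.05 s, during which the arm holds its last target.

## Working session

There is one attempt and no reset: what is moved stays moved. The work goes in short steps, Python scripts to look and compute and a tool call to move; the robot and the scene stay as the last step left them, time stands still between calls to the robot, and variables do not carry over. Pictures are saved under pics/ and viewed, and the job is handed in when it is done.

Besides the shell and the picture viewer there is one more tool, called after "Emit:" by a JSON object that holds its "op" and its "data". play_rows: Moves the arm, as the interface text tells. Its arguments: {"type":"object","properties":{"plan":{"type":"array","items":{"type":"array","items":{"type":"number"}}},"force":{"type":"number"}},"required":["plan"]}

```bash
mkdir -p pics
cat > h.py <<'E'
import numpy as np, cv2
from bench import r
def f(p): return 200/np.tan(np.radians(p['vfov'])/2)
def px2w(p,u,v,z):
    # intersect ray with plane z
    d=np.array([(u-p['cx'])/f(p),(v-p['cy'])/f(p),1.]); R=np.array(p['R']);t=np.array(p['t'])
    c=-R.T@t; w=R.T@d; return c+w*(z-c[2])/w[2]
def w2px(p,X):
    c=np.array(p['R'])@np.array(X)+np.array(p['t']); return c[:2]/c[2]*f(p)+[p['cx'],p['cy']]
E
python3 - <<'E'
from h import *
print(r.get_obs()); print(r.finger_overhang)
for n in ("top","scene"):
    p=r.grab_frame(n); cv2.imwrite(f"pics/{n}0.png",p['pixels'])
    print(n,p['vfov'],p['cx'],p['cy'],p['R'],p['t'])
    for l,z in [("gate",.05),("slot",.006),("coupon1_center",.055),("tray",0),("vial",.05),("jar",.05),("wash_bottle",0),("beaker",0)]:
        for d in r.pinpoint(p,l)[:4]:
            u,v=d['position'][0]*640,d['position'][1]*400
            print(l,round(d['conf'],2),round(u),round(v),px2w(p,u,v,z).round(4))
E
```

```text
{'clock': 0.0, 'joints': array([ 1.14692117,  0.4778405 ,  0.02233231,  1.55645724, -0.01151828,
        1.10929744, -0.0830844 ]), 'qvel': array([-0.00027547, -0.00018956, -0.00096526,  0.00041189, -0.00026572,
       -0.00164628, -0.00030626]), 'tau': array([ 1.73979224e-04, -5.96462703e+01,  1.60772167e+00, -2.81199324e+01,
        1.24388631e-02,  9.29618545e-03, -5.58718170e-06]), 'tcp_pos': array([ 0.20943808, -0.64107232,  0.23829603]), 'orientation': array([ 0.97453792,  1.34383932, -0.97287901]), 'contact_force': array([0.28349114, 0.24476622, 0.36783097]), 'moment': array([ 0.0139812 , -0.04011217,  0.00989198]), 'grip_width': 0.0853354164511879}
0.008
top 52.45819082527401 309.76724773966293 193.89350859865547 [[ 1.86371672e-03 -9.99916624e-01 -1.27777432e-02]
 [-9.89933177e-01 -3.64535093e-05 -1.41535521e-01]
 [ 1.41523255e-01  1.29128940e-02 -9.89850709e-01]] [-0.00828486  0.55413804  0.96425408]
gate 0.88 276 162 [0.6319 0.0748 0.05  ]
gate 0.34 145 171 [0.6099 0.4005 0.05  ]
slot 0.69 269 163 [0.6396 0.0993 0.006 ]
coupon1_center 0.53 296 177 [0.5932 0.0258 0.055 ]
tra
[... 260 characters left out ...]
ene 48.662529601610856 308.95468958002556 192.99391995223306 [[ 0.8860321   0.46304892 -0.02308281]
 [ 0.29113368 -0.59444328 -0.74958546]
 [-0.36081617  0.6574366  -0.66150496]] [-0.49936265 -0.09882609  1.56540435]
gate 0.96 338 195 [0.6296 0.0688 0.05  ]
slot 0.61 345 204 [0.6471 0.0841 0.006 ]
slot 0.56 292 192 [0.4695 0.0633 0.006 ]
coupon1_center 0.6 348 201 [0.668  0.0523 0.055 ]
coupon1_center 0.52 319 198 [0.5851 0.0256 0.055 ]
tray 0.95 314 215 [0.5785 0.0023 0.    ]
vial 0.66 313 180 [0.5292 0.0989 0.05  ]
vial 0.19 381 146 [0.6559 0.3645 0.05  ]
jar 0.48 340 216 [ 0.6733 -0.0135  0.05  ]
wash_bottle 0.98 381 148 [0.6402 0.4211 0.    ]
beaker 0.81 228 310 [ 0.5403 -0.3944 -0.    ]
```

Run:
```python
import cv2
a=cv2.imread("pics/top0.png"); cv2.imwrite("pics/top0c.png",cv2.resize(a[110:270,210:410],None,fx=4,fy=3.75,interpolation=cv2.INTER_CUBIC)[:600])
a=cv2.imread("pics/scene0.png");cv2.imwrite("pics/scene0c.png",cv2.resize(a[120:290,210:430],None,fx=3.5,fy=3.5,interpolation=cv2.INTER_CUBIC))
```

```text
(no output)
```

View pics/top0c.png

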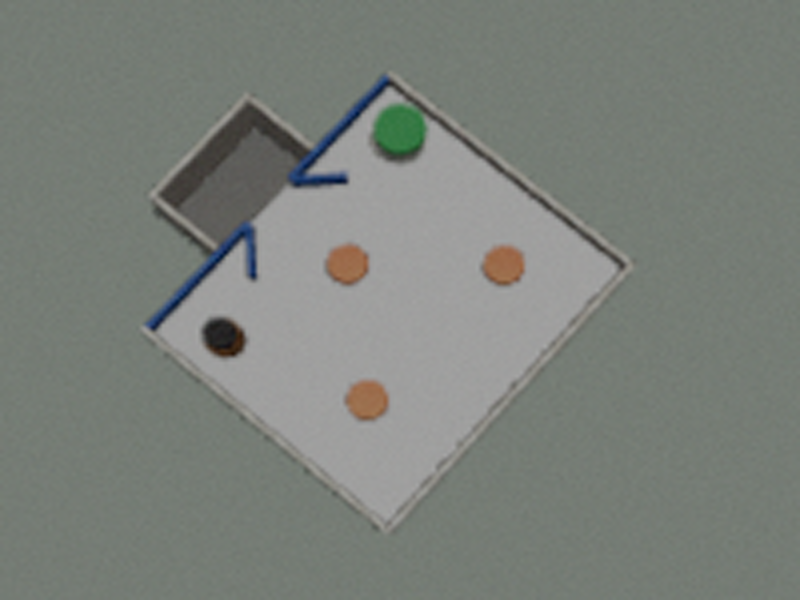

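View pics/scene0c.png

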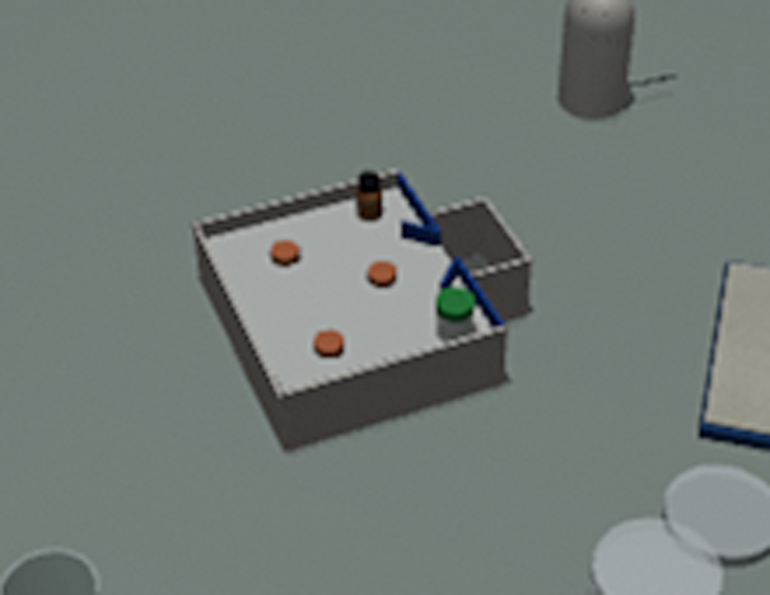

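View pics/top0.png

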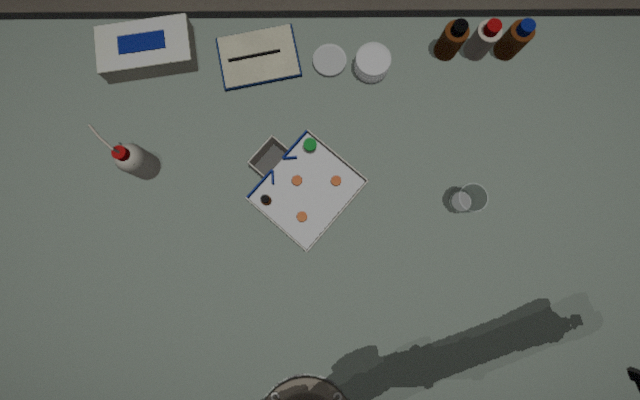

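The top view shows the tray with its gate facing up and left. In full-image pixels the coupons are at about (297,180), (336,181) and (302,217), the jar is at the top corner and the vial at the left corner. Next I fit the tray pose.

```bash
cat >> h.py <<'E'
from scipy.optimize import least_squares
def coupons(p,minA=40):
    a=p['pixels'].astype(int); b,g,rr=a[...,0],a[...,1],a[...,2]
    m=((rr-b>50)&(rr-g>25)&(rr>120)).astype(np.uint8)
    n,l,s,c=cv2.connectedComponentsWithStats(m)
    return [(s[i,4],c[i],s[i,:4]) for i in range(1,n) if s[i,4]>minA]
E
python3 - <<'E'
from h import *
from scipy.spatial.transform import Rotation as Ro
o=r.get_obs(); print(Ro.from_rotvec(o['orientation']).as_matrix().round(3))
p=r.grab_frame("top")
# outer wall-top corners, tray frame: x -114..84, y +-114
cr=np.array([[388,73],[630,265],[388,527],[147,328]],float); uv=cr/[4,3.75]+[210-.375,110-.37]
tc=np.array([[84,-114],[-114,-114],[-114,114],[84,114]])/1000
W=np.array([px2w(p,*q,.068) for q in uv]); print(W.round(4))
def res(x):
    c,s=np.cos(x[2]),np.sin(x[2]); return (tc@np.array([[c,s],[-s,c]])+x[:2]-W[:,:2]).ravel()
s=least_squares(res,[.57,.01,.8]); print(s.x, (s.fun*1000).round(1)); x=s.x
np.save("tray.npy",x)
c,sn=np.cos(x[2]),np.sin(x[2]);R2=np.array([[c,-sn],[sn,c]])
tot=lambda P:((np.array(P)[:2]-x[:2])@R2*1000).round(1)
print("gate",x[:2]+R2@[.082,0],np.degrees(x[2]))
for q in coupons(p):
    w=px2w(p,*q[1],.0585); print("top",q[0],q[1].round(1),q[2],w.round(4),tot(w))
p2=r.grab_frame("scene")
for q in coupons(p2,20):
    w=px2w(p2,*q[1],.057); print("scene",q[0],q[1].round(1),q[2],w.round(4),tot(w))
print("vial",tot([.537,.1013]),"jar",tot([.6704,-.0118]))
im=p['pixels'].copy()
big=cv2.resize(im,None,fx=4,fy=4)
def pl(pts,z):
    q=[w2px(p,[*(x[:2]+R2@(np.array(a)/1000)),z]) for a in pts]
    cv2.polylines(big,[np.int32((np.array(q)+.5)*4)],False,(0,0,255),1)
pl([(57,44),(80,19),(84,19),(84,114),(-114,114),(-114,-114),(84,-114),(84,-19),(80,-19),(57,-44)],.068)
pl([(136,42),(136,-42)],.068);pl([(84,-19),(84,19)],.05)
cv2.imwrite("pics/fit.png",big[480:1040,900:1560])
E
```

```text
[[ 0.     0.951  0.311]
 [-0.     0.311 -0.951]
 [-1.     0.     0.   ]]
[[ 7.109e-01 -1.000e-04  6.800e-02]
 [ 5.831e-01 -1.462e-01  6.800e-02]
 [ 4.162e-01 -1.000e-03  6.800e-02]
 [ 5.423e-01  1.442e-01  6.800e-02]]
[0.5729517  0.01056568 0.85677626] [ 3.2 -0.5  1.3 -4.  -4.1  0.  -0.5  4.5]
gate [0.62665163 0.07253598] 49.089663604336316
top 148 [494.4  24.3] [488  18  14  13] [ 0.9906 -0.4805  0.0585] [ -97.6 -637.2]
top 116 [118.2 152. ] [111 145  14  14] [0.6563 0.4665 0.0585] [399.1 235.6]
top 75 [296.4 179.9] [292 176  10   9] [0.586  0.0246 0.0585] [19.1 -0.7]
top 75 [335.6 180.2] [331 176  10  10] [ 0.5851 -0.0708  0.0585] [-53.5 -62.4]
top 79 [301.5 216.2] [297 212  10  10] [0.4971 0.0118 0.0585] [-48.7  58.2]
scene 42 [400.4   0.6] [388   0  22   3] [0.2374 1.7982 0.057 ] [1131.2 1424.3]
scene 43 [377.7  40.9] [372  38  10   7] [0.3273 1.1902 0.057 ] [730.6 958.1]
scene 38 [403.2  44.7] [400  42   9   7] [0.4564 1.1981 0.057 ] [821.1 865.8]
scene 30 [290.9 190.9] [288 189   7   5] [0.4948 0.0149 0.057 ] [-47.9  61.9]
scene 32 [318.7 197. ] [315 195   8   5] [0.5838 0.0274 0.057 ] [19.9  2.9]
scene 35 [303.4 217. ] [300 215   8   5] [ 0.5829 -0.0687  0.057 ] [-53.3 -59.4]
scene 249 [377.9 376.7] [369 369  19  17] [ 0.9429 -0.4153  0.057 ] [ -79.5 -558.4]
vial [45.  86.6] jar [ 46.9 -88.3]
```

View pics/fit.png

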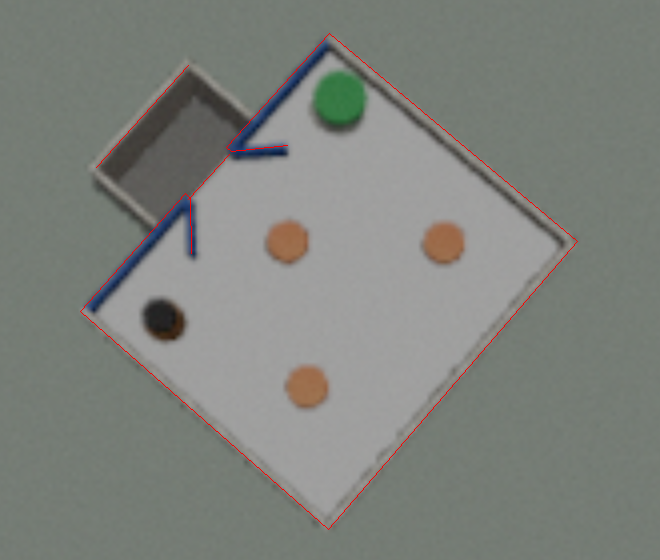

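Run:
```python
from h import *
p=r.grab_frame("top"); p2=r.grab_frame("scene")
def blue(p,box):
    a=p['pixels'].astype(int); m=(a[...,0]-a[...,2]>35)
    k=np.zeros_like(m); k[box[1]:box[3],box[0]:box[2]]=1
    return (m&k).astype(np.uint8)
B=[(p,blue(p,(240,125,320,205))),(p2,blue(p2,(300,160,365,225)))]
print([b.sum() for _,b in B])
# model: blue top surfaces; maximise soft overlap by rendering at 8x
def render(p,x,w,S=8):
    u0,v0,u1,v1=(240,125,320,205) if p['t'][2]<1.2 else (300,160,365,225)
    im=np.zeros(((v1-v0)*S,(u1-u0)*S),np.uint8); c,s=np.cos(x[2]),np.sin(x[2])
    def quad(P):
        pts=[]
        for z in (.068,.052):
            for a,b in P:
                q=w2px(p,[x[0]+c*a-s*b,x[1]+s*a+c*b,z]); pts.append(((q+.5-[u0,v0])*S))
        cv2.fillConvexPoly(im,cv2.convexHull(np.array(pts,np.float32)).astype(np.int32),255)
    for sg in (1,-1):
        quad([(.080,sg*.019),(.084,sg*.019),(.084,sg*.110),(.080,sg*.110)])
        n=np.array([.0244,.0244])*0; d=np.array([-.023,.025]);d/=np.linalg.norm(d);nn=np.array([d[1],d[0]*-1])*w/2
        e0=np.array([.081,.019+.001]);e1=np.array([.057,.044])
        quad([(q[0],sg*q[1]) for q in (e0+nn,e1+nn,e1-nn,e0-nn)])
    return cv2.resize(im,None,fx=1/S,fy=1/S,interpolation=cv2.INTER_AREA)/255.,(u0,v0,u1,v1)
def cost(x,which):
    t=0
    for i in which:
        p_,m=B[i]; I,(u0,v0,u1,v1)=render(p_,x,.003); t+=((cv2.GaussianBlur(I,(0,0),1)-cv2.GaussianBlur(m[v0:v1,u0:u1].astype(float),(0,0),1))**2).sum()
    return t
from scipy.optimize import minimize
x0=np.load("tray.npy")
for wh in ([0],[1],[0,1]):
    s=minimize(cost,x0,args=(wh,),method="Nelder-Mead",options=dict(initial_simplex=[x0,x0+[.005,0,0],x0+[0,.005,0],x0+[0,0,.04]]))
    x=s.x; print(wh,x.round(4),np.degrees(x[2]).round(2),cost(x0,wh),s.fun, "gate",(x[:2]+.082*np.array([np.cos(x[2]),np.sin(x[2])])).round(4))
    if wh==[0]: xt=x
np.save("tray.npy",xt); x=xt
c,sn=np.cos(x[2]),np.sin(x[2]);R2=np.array([[c,-sn],[sn,c]])
big=cv2.resize(p['pixels'],None,fx=4,fy=4)
def pl(pts,z):
    q=[w2px(p,[*(x[:2]+R2@(np.array(a)/1000)),z]) for a in pts]
    cv2.polylines(big,[np.int32((np.array(q)+.5)*4)],False,(0,0,255),1)
pl([(57,44),(80,19),(84,19),(84,110),(-110,110),(-110,-110),(84,-110),(84,-19),(80,-19),(57,-44)],.068)
pl([(136,42),(136,-42)],.068);pl([(84,-19),(84,19)],.05)
cv2.imwrite("pics/fit2.png",big[480:1040,900:1560])
tot=lambda P:((np.array(P)[:2]-x[:2])@R2*1000).round(1)
for pp,z in((p,.0585),(p2,.057)):
  for q in coupons(pp,20):
    w=px2w(pp,*q[1],z)
    if abs(tot(w)).max()<120: print(q[1].round(1),w.round(4),tot(w))
```

```text
[np.uint64(217), np.uint64(144)]
[0] [0.573  0.0109 0.8567] 49.09 11.027815242106309 10.139131786056144 gate [0.6267 0.0728]
[1] [0.5698 0.0157 0.8546] 48.96 31.81502643596386 22.230830103484838 gate [0.6237 0.0775]
[0, 1] [0.5717 0.0123 0.8585] 49.19 42.842841678070165 40.18324567226935 gate [0.6253 0.0744]
[296.5 179.9] [0.5858 0.0245 0.0585] [18.7 -0.8]
[335.6 180.2] [ 0.5851 -0.0708  0.0585] [-53.8 -62.6]
[301.5 216.2] [0.4971 0.0118 0.0585] [-49.  58.]
[290.9 190.9] [0.4948 0.0149 0.057 ] [-48.1  61.7]
[318.7 197. ] [0.5838 0.0274 0.057 ] [19.6  2.7]
[303.4 217. ] [ 0.5829 -0.0687  0.057 ] [-53.6 -59.6]
```

View pics/fit2.png

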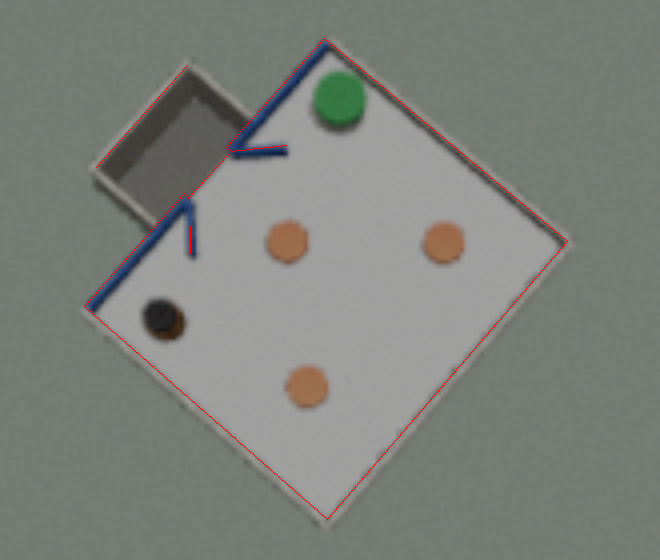

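```bash
cat >> h.py <<'E'
T=np.array([.572,.0125]); YAW=.857
_c,_s=np.cos(YAW),np.sin(YAW); R2=np.array([[_c,-_s],[_s,_c]])
t2w=lambda x,y: T+R2@(np.array([x,y])/1000)
w2t=lambda P: (np.array(P)[:2]-T)@R2*1000
def yawy(o):
    from scipy.spatial.transform import Rotation as Ro
    m=Ro.from_rotvec(o['orientation']).as_matrix(); return np.arctan2(m[1,1],m[0,1]), m[:,0]
E
python3 - <<'E'
from h import *
o=r.get_obs(); y,_=yawy(o); w=t2w(-22,-.5); print(w, w-o['tcp_pos'][:2], YAW-y, t2w(63,0)-w)
E
```

```text
[ 0.55797436 -0.00445675] [0.34831474 0.63717417] 0.5412532214587734 [0.05527224 0.06457731]
```

Emit:
{"op": "play_rows", "data": {"plan": [[-0.8,0.01,0.02,0,0.02],[-0.8,0.03,0.054,0,0.06],[-0.8,0.05,0.09,0,0.1],[-0.8,0.07,0.127,0,0.14],[-0.8,0.09,0.163,0,0.18],[-0.8,0.11,0.2,0,0.22],[-0.8,0.13,0.236,0,0.26],[-0.8,0.148,0.27,0,0.3],[-0.8,0.164,0.3,0,0.33],[-0.8,0.174,0.319,0,0.35]], "force": 20}}

```text
clock: 2.1
tcp_pos: [0.385, -0.3202, 0.2396]
orientation: [0.704, 1.453, -0.703]
contact_force: [-0.3, -0.5, -0.3]
grip_width: 0.0086
```

Emit:
{"op": "play_rows", "data": {"plan": [[-0.8,0.01,0.02,0,0.02],[-0.8,0.03,0.054,0,0.04],[-0.8,0.05,0.09,0,0.06],[-0.8,0.07,0.127,0,0.08],[-0.8,0.09,0.163,0,0.1],[-0.8,0.11,0.2,0,0.13],[-0.8,0.13,0.236,0,0.16],[-0.8,0.15,0.275,0,0.19],[-0.8,0.166,0.304,0,0.19],[-0.8,0.174,0.318,0,0.19]]}}

```text
clock: 3.1
tcp_pos: [0.5588, -0.0016, 0.2393]
orientation: [0.558, 1.498, -0.556]
contact_force: [-0.3, 0.5, -0.1]
grip_width: 0.0085
```

Emit:
{"op": "play_rows", "data": {"plan": [[-0.8,0,-0.002,-0.02,0],[-0.8,0,-0.003,-0.05,0],[-0.8,0,-0.003,-0.08,0],[-0.8,0,-0.003,-0.105,0],[-0.8,0,-0.003,-0.12,0],[-0.8,0,-0.003,-0.129,0],[-0.8,0,-0.003,-0.129,0]]}}

```text
clock: 3.8
tcp_pos: [0.5573, -0.0083, 0.1096]
orientation: [0.559, 1.499, -0.561]
contact_force: [-1.2, -0.3, 0.2]
grip_width: 0.0085
```

Run:
```python
from h import *
o=r.get_obs(); print(o['tcp_pos'].round(4), w2t(o['tcp_pos']).round(1), yawy(o), o['contact_force'])
p=r.grab_frame("scene"); cv2.imwrite("pics/s1.png",cv2.resize(p['pixels'][90:270,210:430],None,fx=3.3,fy=3.3,interpolation=cv2.INTER_CUBIC))
```

```text
[ 0.5573 -0.0083  0.1096] [-25.3  -2.5] (np.float64(0.8550036298693262), array([-1.42686398e-03, -2.92573134e-04, -9.99998939e-01])) [-1.22217778 -0.34691733  0.24316433]
```

View pics/s1.png

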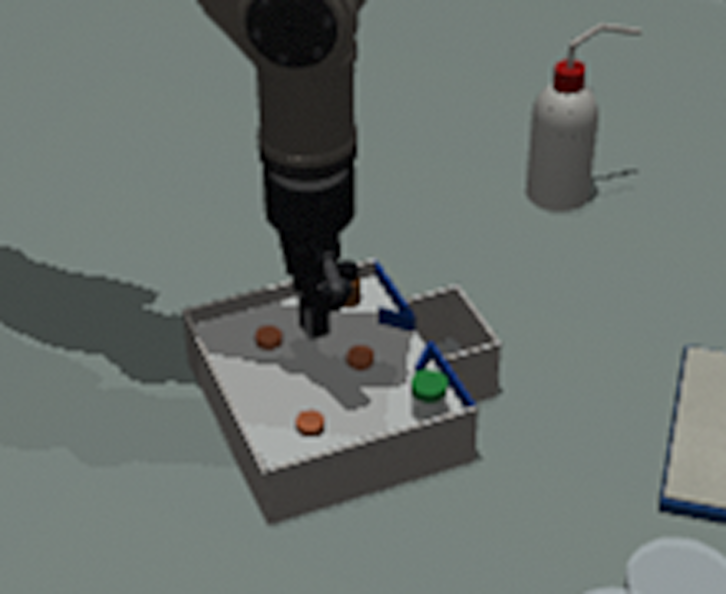

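Emit:
{"op": "play_rows", "data": {"plan": [[-0.8,0,0.003,-0.01,0],[-0.8,0,0.003,-0.025,0],[-0.8,0,0.003,-0.038,0],[-0.8,0,0.003,-0.045,0],[-0.8,0,0.003,-0.049,0],[-0.8,0,0.003,-0.049,0]]}}

```text
clock: 4.45
tcp_pos: [0.5573, -0.0046, 0.0606]
orientation: [0.559, 1.499, -0.56]
contact_force: [0.4, 0.3, 0.4]
grip_width: 0.0087
```

Run:
```python
from h import *
o=r.get_obs(); print(o['tcp_pos'].round(4), w2t(o['tcp_pos']).round(1), yawy(o)[0], o['contact_force'])
p=r.grab_frame("top"); cv2.imwrite("pics/t2.png",cv2.resize(p['pixels'][110:270,210:410],None,fx=3.5,fy=3.5,interpolation=cv2.INTER_CUBIC))
p=r.grab_frame("scene"); cv2.imwrite("pics/s2.png",cv2.resize(p['pixels'][140:250,260:390],None,fx=5,fy=5,interpolation=cv2.INTER_CUBIC))
print("tip pred px", ((w2px(p,[*o['tcp_pos'][:2],.053])-[260,140])*5).round())
```

```text
[ 0.5573 -0.0046  0.0606] [-22.6  -0. ] 0.8558858292854984 [0.41019314 0.25790697 0.35392202]
tip pred px [230. 309.]
```

View pics/t2.png

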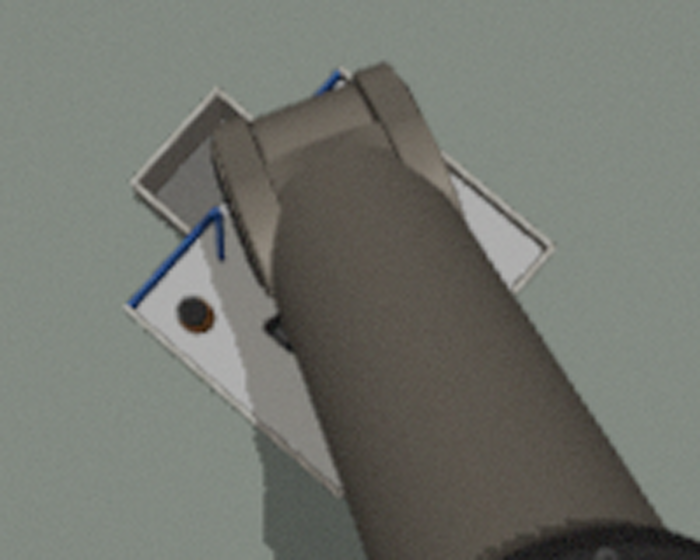

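View pics/s2.png

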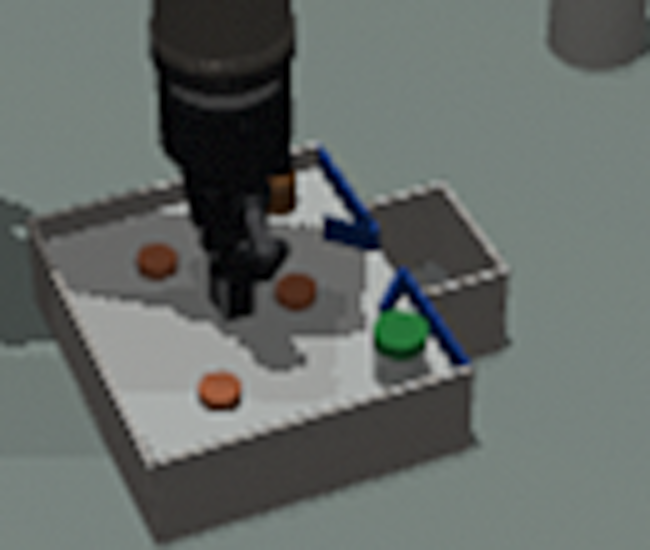

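Emit:
{"op": "play_rows", "data": {"plan": [[-0.8,0.0035,0.004,0,0],[-0.8,0.007,0.008,0,0],[-0.8,0.0105,0.012,0,0],[-0.8,0.014,0.016,0,0],[-0.8,0.0175,0.02,0,0],[-0.8,0.021,0.0242,0,0],[-0.8,0.0245,0.0283,0,0],[-0.8,0.028,0.0323,0,0],[-0.8,0.0315,0.0364,0,0],[-0.8,0.0315,0.0364,0,0]]}}

```text
clock: 5.55
tcp_pos: [0.5898, 0.0329, 0.0614]
orientation: [0.559, 1.497, -0.558]
contact_force: [-0.7, 0.3, 0.7]
grip_width: 0.0084
```

```bash
cat > look.py <<'E'
from h import *
import sys
o=r.get_obs(); print(o['clock'],o['tcp_pos'].round(4), w2t(o['tcp_pos']).round(1), yawy(o)[0], o['contact_force'].round(1))
p=r.grab_frame("scene"); cv2.imwrite(sys.argv[1],cv2.resize(p['pixels'][140:250,260:390],None,fx=5,fy=5,interpolation=cv2.INTER_CUBIC))
for d in r.pinpoint(p,"coupon1_center")[:4]:
    q=np.array(d['position'])*[640,400]; w=px2w(p,*q,.055); print(round(d['conf'],2),((q-[260,140])*5).round(),(w2t(w)-[0,3]).round(1))
E
python3 look.py pics/s3.png
```

```text
5.55 [0.5898 0.0329 0.0614] [27.1 -0.1] 0.8567922469302834 [-0.7  0.3  0.7]
0.43 [328. 267.] [45.9  6.7]
```

View pics/s3.png

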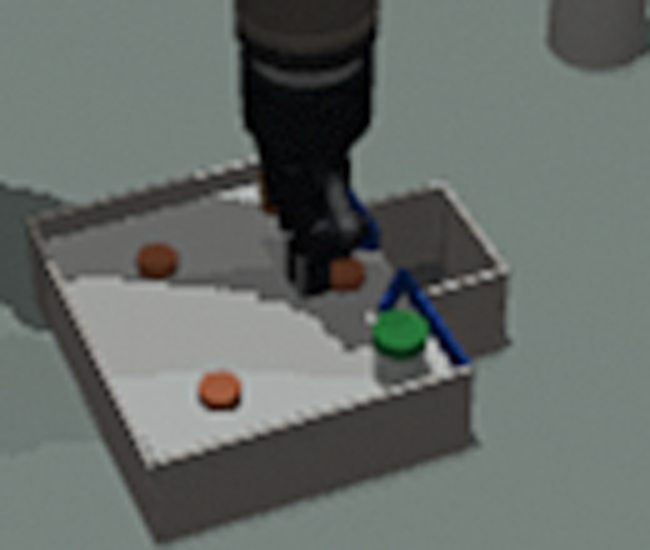

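Run:
```python
from h import *
p=r.grab_frame("scene"); S=5
big=cv2.resize(p['pixels'][140:250,260:390],None,fx=S,fy=S,interpolation=cv2.INTER_CUBIC)
x=np.array([.5698,.0157,.8546]); c,s=np.cos(x[2]),np.sin(x[2]);M=np.array([[c,-s],[s,c]])
def pl(pts,z,col):
    q=[w2px(p,[*(x[:2]+M@(np.array(a)/1000)),z]) for a in pts]
    cv2.polylines(big,[np.int32((np.array(q)+.5-[260,140])*S)],False,col,1)
pl([(57,44),(80,19),(84,19),(84,110),(-110,110),(-110,-110),(84,-110),(84,-19),(80,-19),(57,-44)],.068,(0,0,255))
pl([(57,44),(80,19),(84,19)],.05,(0,255,255));pl([(84,-19),(80,-19),(57,-44)],.05,(0,255,255))
pl([(-110,0),(136,0)],.05,(0,255,0))
th=np.linspace(0,6.3,40); o=r.get_obs()
cv2.imwrite("pics/s4.png",big)
def c2t(u,v,z): 
    w=px2w(p,u/S+260-.5,v/S+140-.5,z); return (w[:2]-x[:2])@M*1000
print(c2t(346,273,.056).round(1),c2t(157,260,.056).round(1),c2t(221,389,.056).round(1))
```

```text
[51.6 -1.5] [-50.5  54.7] [-54.4 -65.9]
```

View pics/s4.png

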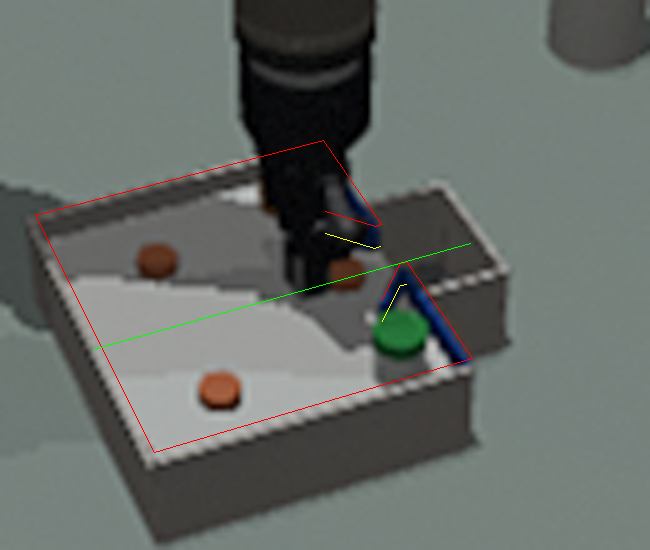

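Run:
```python
from h import *
p=r.grab_frame("scene")
a=cv2.imread("pics/scene0.png")[150:245,255:375]
cv2.imwrite("pics/s0big.png",cv2.resize(a,None,fx=6.5,fy=6.2,interpolation=cv2.INTER_LINEAR))
a=cv2.imread("pics/top0.png")[128:205,242:318]
cv2.imwrite("pics/t0big.png",cv2.resize(a,None,fx=7.5,fy=7.5,interpolation=cv2.INTER_LINEAR))
```

```text
(no output)
```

View pics/s0big.png

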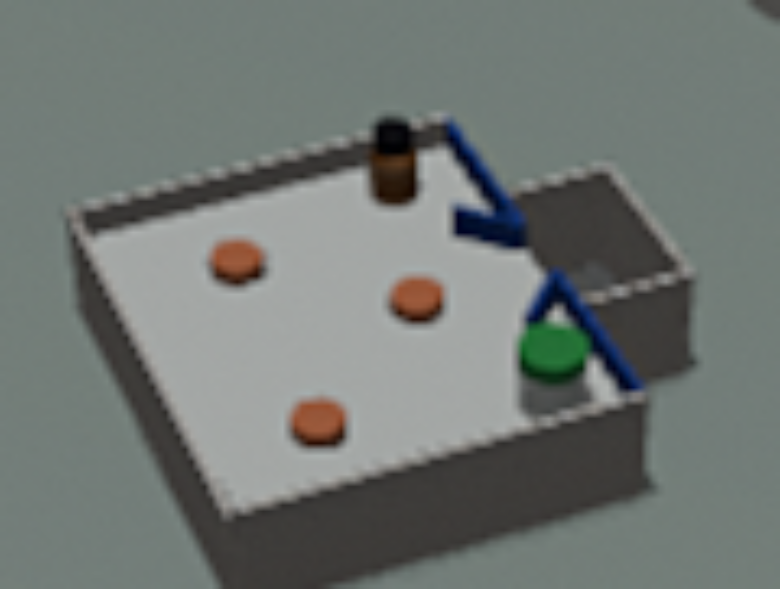

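View pics/t0big.png

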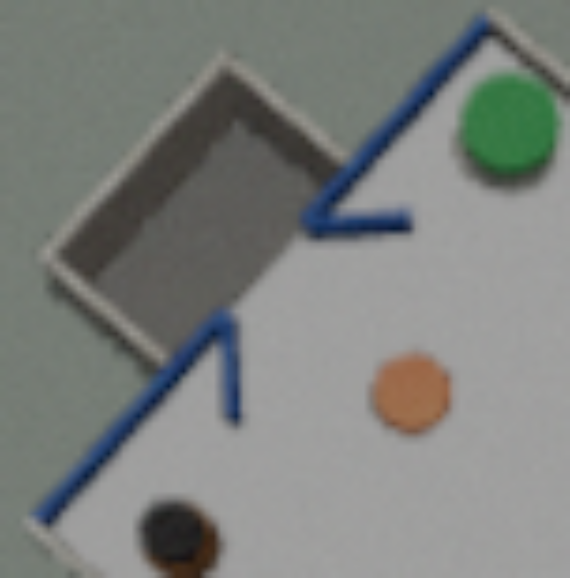

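```bash
cat > fit.py <<'E'
from h import *
def run(P,obs,coup,sc,off,zc):
    obs=[(np.array(t)/1000,np.array(q)/sc+off-.5) for t,q in obs]
    def res(x):
        c,s=np.cos(x[2]),np.sin(x[2])
        return np.concatenate([w2px(P,[x[0]+c*t[0]-s*t[1],x[1]+s*t[0]+c*t[1],t[2]])-q for t,q in obs])
    s=least_squares(res,[.572,.0125,.857],loss='soft_l1',x_scale=[.01,.01,.01]); x=s.x
    print(x.round(4),np.degrees(x[2]).round(2)); print(s.fun if 0 else res(x).reshape(-1,2).round(1).tolist())
    c,sn=np.cos(x[2]),np.sin(x[2]);M=np.array([[c,-sn],[sn,c]])
    for q in coup:
        w=px2w(P,*(np.array(q)/sc+off-.5),zc); print(w.round(4),((w[:2]-x[:2])@M*1000).round(1))
if __name__=="__main__":
    ps=r.grab_frame("scene"); pt=r.grab_frame("top")
    w=113
    run(ps,[((82,20,68),(520,222)),((82,-20,68),(556,276)),((82,-w,68),(638,392)),((82,w,68),(450,122)),((-w,w,68),(75,210)),((-w,-w,68),(226,515)),((84,19,50),(525,245)),((57,44,68),(457,207)),((137,-43,68),(690,270)),((137,43,68),(607,166))],[(417,299),(237,262),(318,421)],[6.5,6.2],[255,150],.056)
    run(pt,[((84,-19,50),(305,230)),((84,19,50),(232,310)),((82,-w,68),(490,18)),((82,w,68),(40,520)),((82,-19,68),(308,222)),((82,19,68),(225,318)),((57,44,68),(236,420)),((57,-44,68),(408,218)),((137,43,68),(48,257)),((137,-43,68),(225,60))],[(412,393)],[7.5,7.5],[242,128],.0585)
E
python3 fit.py
```

```text
[0.5712 0.0114 0.8504] 48.73
[[0.4, 0.1], [0.2, -0.7], [1.0, 0.5], [-0.4, -1.1], [-0.8, -0.2], [-0.1, -0.4], [0.3, 0.8], [-0.4, -0.1], [-0.5, 0.3], [0.2, 0.3]]
[0.5847 0.0255 0.056 ] [19.5 -0.9]
[0.4962 0.0125 0.056 ] [-48.6  57.1]
[ 0.5833 -0.0693  0.056 ] [-52.7 -62.3]
[0.5724 0.0095 0.8624] 49.41
[[-0.1, 0.2], [-0.5, 1.0], [0.5, -1.1], [-0.9, 1.2], [-0.5, 0.1], [0.3, -1.0], [-0.3, -0.3], [0.7, -0.4], [0.4, 0.0], [0.2, 0.2]]
[0.5859 0.0246 0.0585] [20.2 -0.4]
```

```bash
sed -i 's/^T=.*/T=np.array([.5716,.0108]); YAW=.855/; ' h.py; sed -i "s/(w2t(w)-\[0,3\])/w2t(w)/" look.py
python3 - <<'E'
from h import *
o=r.get_obs(); print(w2t(o['tcp_pos']).round(2))
p=r.grab_frame("scene")
for u in (340,344,348,350):print(w2t(px2w(p,u/5+259.5,273/5+139.5,.056)).round(1))
print(((w2px(p,[*t2w(50,1),.056])-[259.5,139.5])*5))
print(((w2px(p,[*t2w(84,0),.05])-[259.5,139.5])*5))
E
```

```text
[27.05  0.47]
[50.8  4.5]
[53.   3.6]
[55.3  2.6]
[56.4  2.1]
[341.10872817 276.86368678]
[392.74876624 270.8261021 ]
```

Emit:
{"op": "play_rows", "data": {"plan": [[-0.8,0.0035,0.0035,0,0],[-0.8,0.007,0.0073,0,0],[-0.8,0.0105,0.0113,0,0],[-0.8,0.014,0.0153,0,0],[-0.8,0.0175,0.0193,0,0],[-0.8,0.021,0.0233,0,0],[-0.8,0.0238,0.0265,0,0],[-0.8,0.0238,0.0265,0,0]]}}

```text
clock: 6.7
tcp_pos: [0.6134, 0.0591, 0.0614]
orientation: [0.559, 1.497, -0.558]
contact_force: [0.0, 0.2, -0.1]
grip_width: 0.0086
```

```bash
python3 look.py pics/s5.png
```

```text
6.7 [0.6134 0.0591 0.0614] [63.9  0.2] 0.8565046962095334 [ 0.   0.2 -0.1]
```

View pics/s5.png

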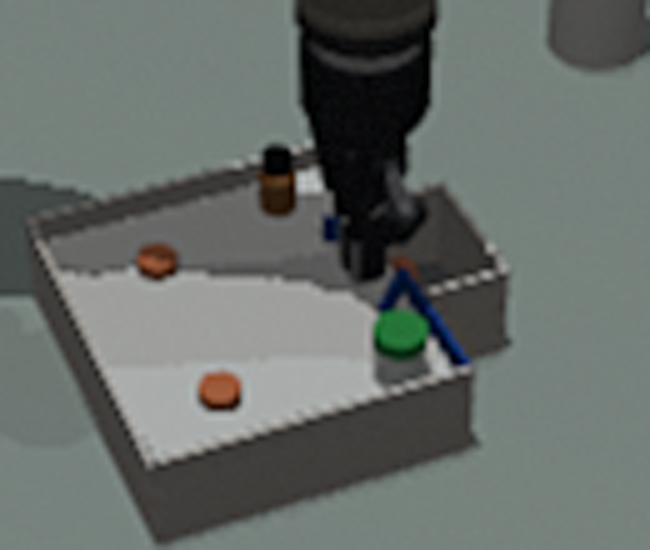

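Emit:
{"op": "play_rows", "data": {"plan": [[-1,0,0,0.001,0],[-1,0,0,0.001,0],[-1,0.002,0.0023,0.001,0],[-1,0.004,0.0045,0.001,0],[-1,0.004,0.0045,0.001,0]]}}

```text
clock: 7.3
tcp_pos: [0.6173, 0.0634, 0.0624]
orientation: [0.56, 1.497, -0.558]
contact_force: [0.1, -0.3, 0.1]
grip_width: 0.0001
```

```bash
python3 look.py pics/s6.png
```

```text
7.3 [0.6173 0.0634 0.0624] [69.7  0. ] 0.8562349008217514 [ 0.1 -0.3  0.1]
0.58 [160. 275.] [-50.1  44.2]
0.19 [384. 273.] [76.2 -7.5]
```

View pics/s6.png

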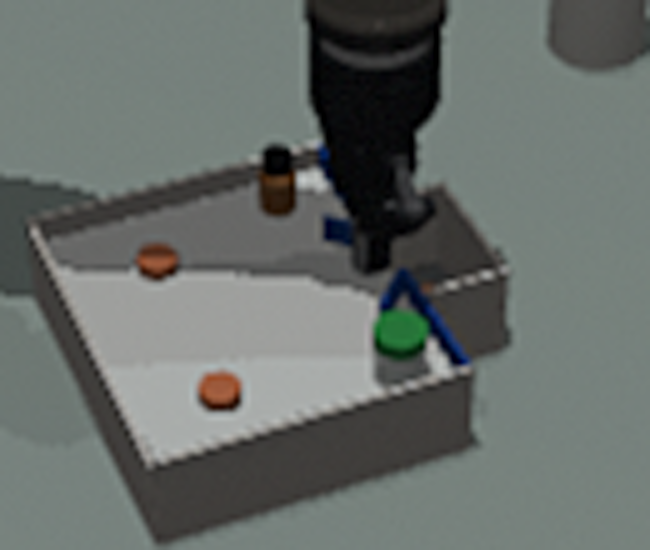

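Run:
```python
from h import *
cmd=np.array([.6173,.0629])
for a in [(-81.4,77.3),(45-24*np.cos(.549),24*np.sin(.549)),(-49,57.5),(-53,-62.5)]: w=t2w(*a); print(a,w.round(4),(w-cmd).round(4))
print(r.get_obs()['joints'].round(2))
```

```text
(-81.4, 77.3) [4.599e-01 1.000e-04] [-0.1574 -0.0628]
(np.float64(24.526877209461688), np.float64(12.524026636970266)) [0.5782 0.0375] [-0.0391 -0.0254]
(-49, 57.5) [0.4961 0.0116] [-0.1212 -0.0513]
(-53, -62.5) [ 0.584  -0.0702] [-0.0333 -0.1331]
[ 0.06  0.62 -0.36  1.8   0.3   0.77 -1.17]
```

Emit:
{"op": "play_rows", "data": {"plan": [[-1,-0.003,-0.003,0.005,0],[-1,-0.007,-0.008,0.02,0],[-1,-0.01,-0.012,0.04,0],[-1,-0.01,-0.012,0.053,0],[-0.8,-0.035,-0.013,0.053,-0.1],[-0.8,-0.06,-0.014,0.053,-0.2],[-0.8,-0.09,-0.015,0.053,-0.3],[-0.8,-0.115,-0.016,0.053,-0.4],[-0.8,-0.14,-0.015,0.053,-0.5],[-0.8,-0.155,-0.014,0.053,-0.55]]}}

```text
clock: 8.4
tcp_pos: [0.4602, 0.0486, 0.1161]
orientation: [0.983, 1.337, -0.984]
contact_force: [-0.1, -0.7, -0.2]
grip_width: 0.0085
```

Emit:
{"op": "play_rows", "data": {"plan": [[-0.8,0,-0.02,0,0],[-0.8,-0.001,-0.04,0,0],[-0.8,-0.002,-0.049,0,0],[-0.8,-0.002,-0.049,0,0]]}}

```text
clock: 8.8
tcp_pos: [0.46, -0.0014, 0.1158]
orientation: [0.983, 1.337, -0.983]
contact_force: [-0.4, 0.8, 0.1]
grip_width: 0.0087
```

```bash
python3 look.py pics/s7.png;  python3 - <<'E'
from h import *
p=r.grab_frame("top"); cv2.imwrite("pics/t7.png",cv2.resize(p['pixels'][110:270,210:410],None,fx=3.5,fy=3.5,interpolation=cv2.INTER_CUBIC))
E
```

```text
8.8 [ 0.46   -0.0014  0.1158] [-82.4  76.2] 0.30320233458069357 [-0.4  0.8  0.1]
```

View pics/s7.png

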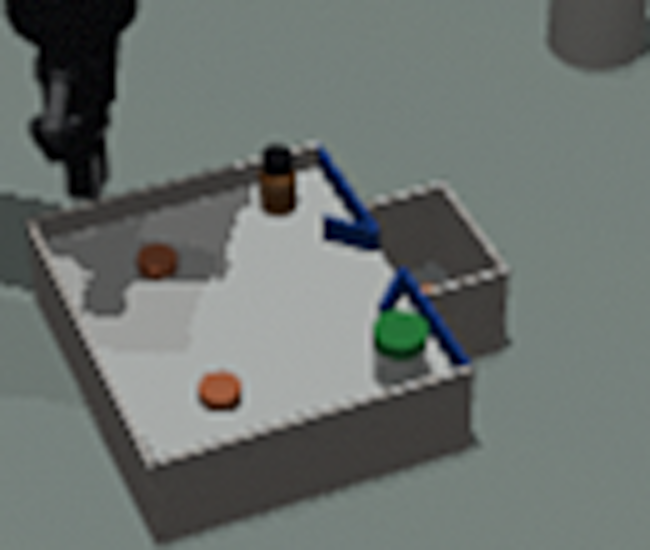

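View pics/t7.png

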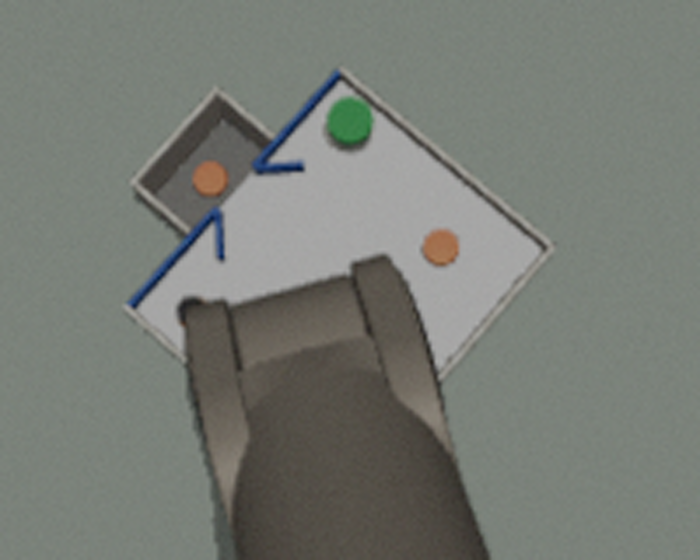

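Emit:
{"op": "play_rows", "data": {"plan": [[-0.8,0,0.001,-0.015,0],[-0.8,0,0.001,-0.03,0],[-0.8,0,0.001,-0.045,0],[-0.8,0,0.001,-0.054,0],[-0.8,0,0.001,-0.054,0],[-0.8,0.004,0.0025,-0.054,0],[-0.8,0.009,0.004,-0.054,0],[-0.8,0.015,0.0057,-0.054,0],[-0.8,0.021,0.0076,-0.054,0],[-0.8,0.027,0.0095,-0.054,0]]}}

```text
clock: 9.95
tcp_pos: [0.4877, 0.0094, 0.0616]
orientation: [0.981, 1.338, -0.981]
contact_force: [-0.8, -0.1, 0.2]
grip_width: 0.0088
```

```bash
python3 look.py pics/s8.png
```

```text
9.95 [0.4877 0.0094 0.0616] [-56.1  62.4] 0.3056337071898295 [-0.8 -0.1  0.2]
```

View pics/s8.png

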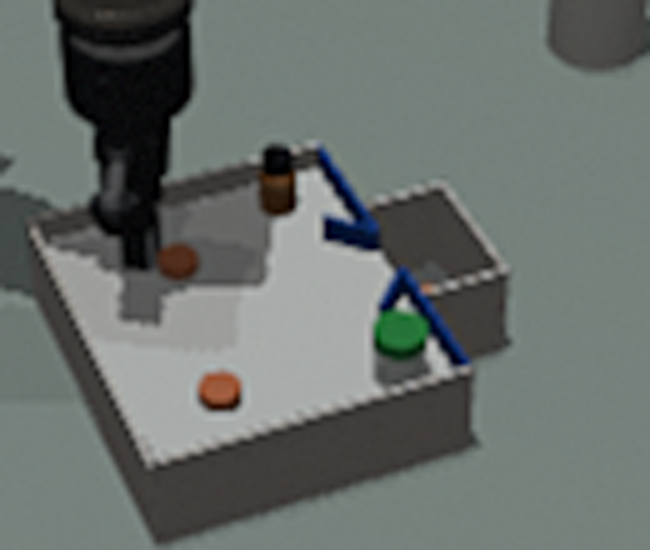

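Emit:
{"op": "play_rows", "data": {"plan": [[-0.8,0.006,0.0018,0,0],[-0.8,0.012,0.0037,0,0],[-0.8,0.018,0.0055,0,0],[-0.8,0.024,0.0074,0,0],[-0.8,0.03,0.0092,0,0],[-0.8,0.036,0.0111,0,0],[-0.8,0.042,0.0129,0,0],[-0.8,0.048,0.0148,0,0],[-0.8,0.054,0.0166,0,0],[-0.8,0.06,0.0185,0,0]]}}

```text
clock: 11.05
tcp_pos: [0.5474, 0.0279, 0.0613]
orientation: [0.981, 1.338, -0.981]
contact_force: [-0.5, 0.5, 0.6]
grip_width: 0.0088
```

Emit:
{"op": "play_rows", "data": {"plan": [[-0.8,0.006,0.0018,0,0],[-0.8,0.012,0.0037,0,0],[-0.8,0.018,0.0055,0,0],[-0.8,0.024,0.0074,0,0],[-0.8,0.028,0.0087,0,0],[-0.8,0.0305,0.0095,0,0],[-0.8,0.0305,0.0095,0,0]]}}

```text
clock: 11.75
tcp_pos: [0.5778, 0.0375, 0.0613]
orientation: [0.981, 1.338, -0.981]
contact_force: [-0.6, 0.1, 0.3]
grip_width: 0.0085
```

```bash
python3 look.py pics/s9.png
```

```text
11.75 [0.5778 0.0375 0.0613] [24.2 12.8] 0.30594600972413777 [-0.6  0.1  0.3]
```

View pics/s9.png

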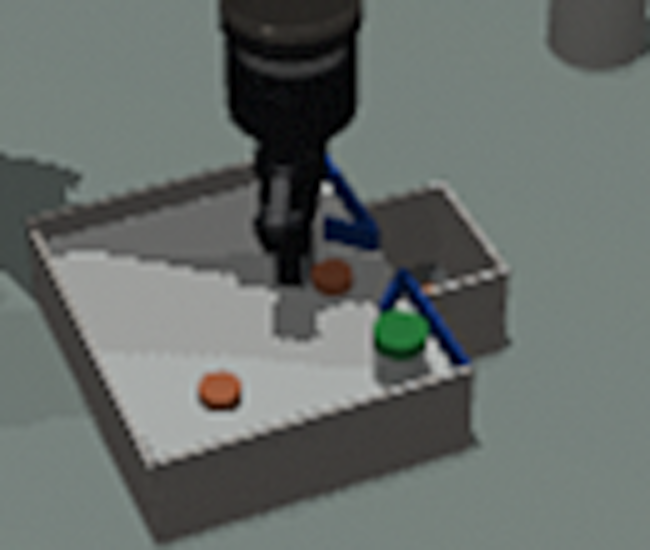

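Emit:
{"op": "play_rows", "data": {"plan": [[-0.8,-0.006,-0.002,0,0],[-0.8,-0.014,-0.0044,0,0],[-0.8,-0.021,-0.0066,0,0],[-0.8,-0.02,-0.01,0,0.1],[-0.8,-0.017,-0.015,0,0.22],[-0.8,-0.013,-0.02,0,0.34],[-0.8,-0.009,-0.025,0,0.46],[-0.8,-0.007,-0.0265,0,0.55],[-0.8,-0.007,-0.0265,0,0.55]]}}

```text
clock: 12.75
tcp_pos: [0.57, 0.0099, 0.0613]
orientation: [0.56, 1.498, -0.56]
contact_force: [-0.3, -0.5, 0.1]
grip_width: 0.0085
```

```bash
python3 look.py pics/s10.png; python3 -c "
from h import *
p=r.grab_frame('scene')
for q in coupons(p,15)+[]:
    print(q[0],(q[1]-[260,140])*5, w2t(px2w(p,*q[1],.057)))"
```

```text
12.75 [0.57   0.0099 0.0613] [-1.7  0.7] 0.8554584158385726 [-0.3 -0.5  0.1]
43 [ 702.09302326 -696.62790698] [1129.23976236 1424.13581061]
47 [ 588.93617021 -496.06382979] [730.91680519 959.24293962]
39 [ 715.76923077 -476.41025641] [820.03087346 866.45565459]
16 [ 607.1875 -148.75  ] [432.51961001 369.32526761]
37 [217.56756757 384.59459459] [-52.14323256 -60.61087335]
254 [ 589.46850394 1182.99212598] [ -77.68846746 -559.59909951]
```

View pics/s10.png

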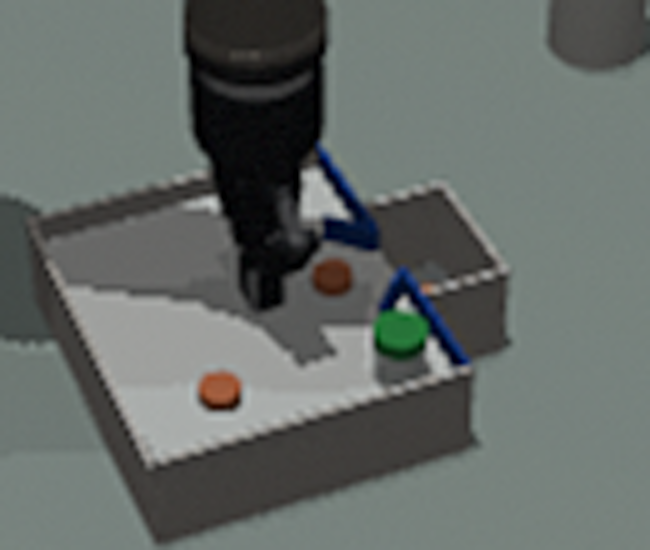

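Emit:
{"op": "play_rows", "data": {"plan": [[-0.8,0.004,0.0045,0,0],[-0.8,0.008,0.009,0,0],[-0.8,0.012,0.0136,0,0],[-0.8,0.016,0.0181,0,0],[-0.8,0.02,0.0227,0,0],[-0.8,0.024,0.0272,0,0],[-0.8,0.028,0.0317,0,0],[-0.8,0.032,0.0363,0,0],[-0.8,0.036,0.0408,0,0],[-0.8,0.036,0.0408,0,0]]}}

```text
clock: 13.9
tcp_pos: [0.6071, 0.0528, 0.0614]
orientation: [0.559, 1.497, -0.558]
contact_force: [-0.3, 0.0, 0.4]
grip_width: 0.0087
```

```bash
python3 look.py pics/s11.png
```

```text
13.9 [0.6071 0.0528 0.0614] [55.   0.7] 0.8567794877243616 [-0.3  0.   0.4]
```

View pics/s11.png

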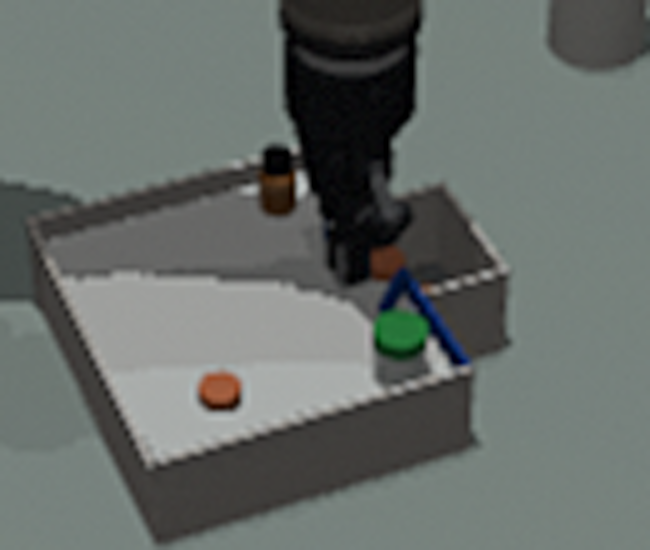

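Coupon at about (386,262) is in the gate mouth. I'll go on as I did with the first one.

Emit:
{"op": "play_rows", "data": {"plan": [[-0.8,0.003,0.0033,0,0],[-0.8,0.0063,0.0068,0,0],[-0.8,0.0063,0.0068,0,0],[-1,0.0063,0.0068,0.001,0],[-1,0.0063,0.0068,0.001,0],[-1,0.0085,0.009,0.001,0],[-1,0.0105,0.0113,0.001,0],[-1,0.0105,0.0113,0.001,0]]}}

```text
clock: 14.8
tcp_pos: [0.6173, 0.0635, 0.0624]
orientation: [0.559, 1.497, -0.558]
contact_force: [0.1, -0.4, -0.4]
grip_width: -0.0002
```

```bash
python3 look.py pics/s12.png
```

```text
14.8 [0.6173 0.0635 0.0624] [69.8  0.1] 0.8562970810656324 [ 0.1 -0.4 -0.4]
```

View pics/s12.png

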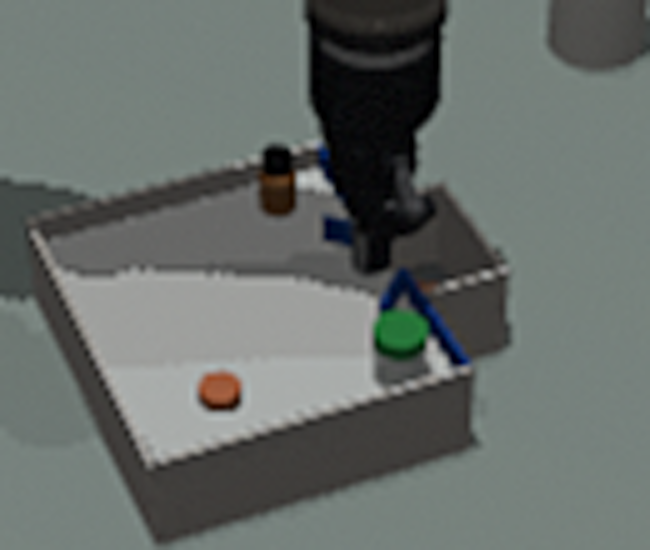

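Run:
```python
from h import *
cmd=np.array([.6173,.063]); u=np.array([np.cos(.566),np.sin(.566)])
a=np.array([-53,-62.3])-34*u; b=np.array([45,0])-23.5*u
for q in (a,b): w=t2w(*q); print(q,w.round(4),(w-cmd).round(4))
print(t2w(*b)-t2w(*a), w2t([.584,-.0702]))
```

```text
[-81.69779392 -80.53284465] [ 0.5788 -0.1037] [-0.0385 -0.1667]
[ 25.16476008 -12.60211321] [0.5976 0.0215] [-0.0197 -0.0415]
[0.01886663 0.12521278] [-52.98313469 -62.51037865]
```

Emit:
{"op": "play_rows", "data": {"plan": [[-1,-0.003,-0.003,0.005,0],[-1,-0.007,-0.008,0.02,0],[-1,-0.01,-0.012,0.04,0],[-1,-0.01,-0.012,0.053,0],[-0.8,-0.01,-0.012,0.053,0]]}}

```text
clock: 15.4
tcp_pos: [0.6086, 0.0508, 0.1183]
orientation: [0.561, 1.493, -0.558]
contact_force: [0.8, -0.3, 0.2]
grip_width: 0.0084
```

Emit:
{"op": "play_rows", "data": {"plan": [[-0.8,-0.004,-0.02,0,0.08],[-0.8,-0.009,-0.045,0,0.18],[-0.8,-0.014,-0.075,0,0.28],[-0.8,-0.019,-0.105,0,0.38],[-0.8,-0.024,-0.135,0,0.48],[-0.8,-0.0285,-0.155,0,0.566],[-0.8,-0.0285,-0.155,0,0.566]]}}

```text
clock: 16.1
tcp_pos: [0.5772, -0.1085, 0.1145]
orientation: [0.119, 1.569, -0.122]
contact_force: [0.1, 1.2, -0.5]
grip_width: 0.0085
```

```bash
python3 look.py pics/s13.png;  python3 - <<'E'
from h import *
p=r.grab_frame("top"); cv2.imwrite("pics/t13.png",cv2.resize(p['pixels'][110:270,210:410],None,fx=3.5,fy=3.5,interpolation=cv2.INTER_CUBIC))
E
```

```text
16.1 [ 0.5772 -0.1085  0.1145] [-86.3 -82.5] 1.41747293962206 [ 0.1  1.2 -0.5]
```

View pics/s13.png

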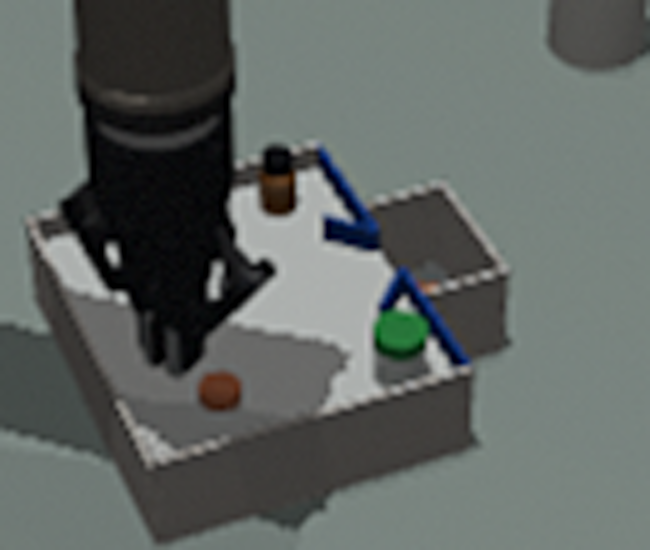

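View pics/t13.png

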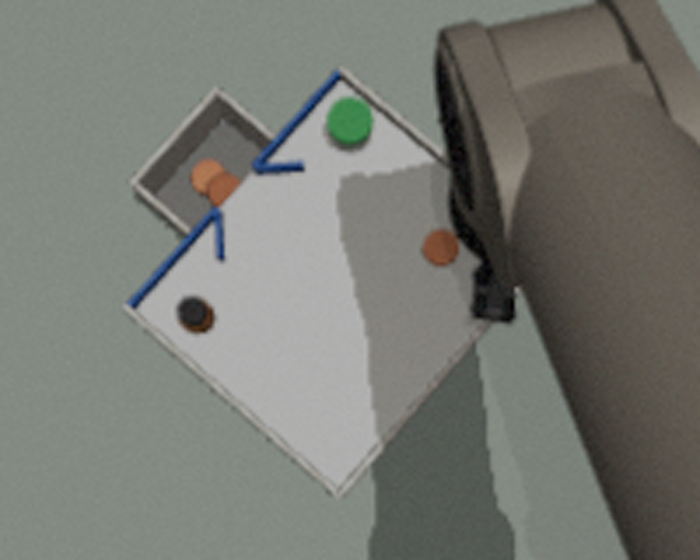

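Run:
```python
from h import *
p=r.grab_frame("top")
z=p['z_map']; R=np.array(p['R']);t=np.array(p['t'])
a=p['pixels'].astype(int); m=(a[...,2]-a[...,0]>35)
v,u=np.nonzero(m[140:175,245:290]); v+=140;u+=245
Z=z[v,u]; C=np.stack([(u-p['cx'])/f(p)*Z,(v-p['cy'])/f(p)*Z,Z],1); W=(C-t)@R
for w in W[::8]: print(w2t(w).round(0), (w[2]*1000).round(0))
cv2.imwrite("pics/t13z.png",cv2.resize(p['pixels'][130:175,242:300],None,fx=10,fy=10,interpolation=cv2.INTER_LINEAR))
```

```text
[122.  -8.] 17.0
[125.   0.] 17.0
[126.   4.] 12.0
[109.  -9.] 16.0
[107.  -5.] 25.0
[113.   1.] 18.0
[ 97. -12.] 23.0
[103.  -1.] 27.0
[115.  10.] 18.0
[98. -2.] 26.0
[110.   9.] 19.0
[93. -4.] 23.0
[99.  5.] 25.0
[99.  9.] 27.0
[94.  7.] 23.0
```

View pics/t13z.png

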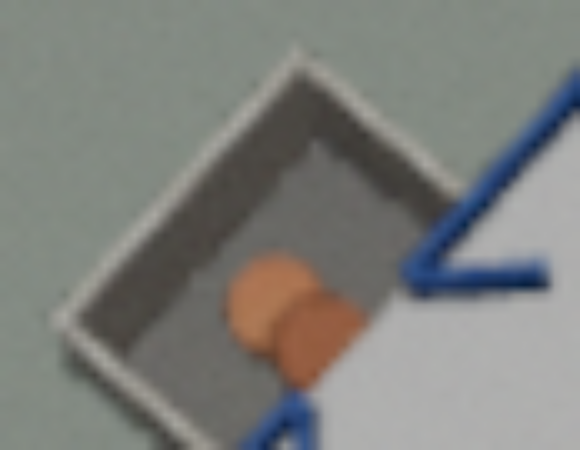

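Emit:
{"op": "play_rows", "data": {"plan": [[-0.8,0,0,-0.01,0],[-0.8,0,0,-0.025,0],[-0.8,0,0,-0.04,0],[-0.8,0,0,-0.05,0],[-0.8,0,0,-0.054,0],[-0.8,0,0,-0.054,0]]}}

```text
clock: 16.9
tcp_pos: [0.5779, -0.104, 0.0602]
orientation: [0.117, 1.569, -0.117]
contact_force: [0.2, -0.2, -0.2]
grip_width: 0.0086
```

```bash
python3 look.py pics/s14.png
```

```text
16.9 [ 0.5779 -0.104   0.0602] [-82.5 -80. ] 1.4219019919113307 [ 0.2 -0.2 -0.2]
```

View pics/s14.png

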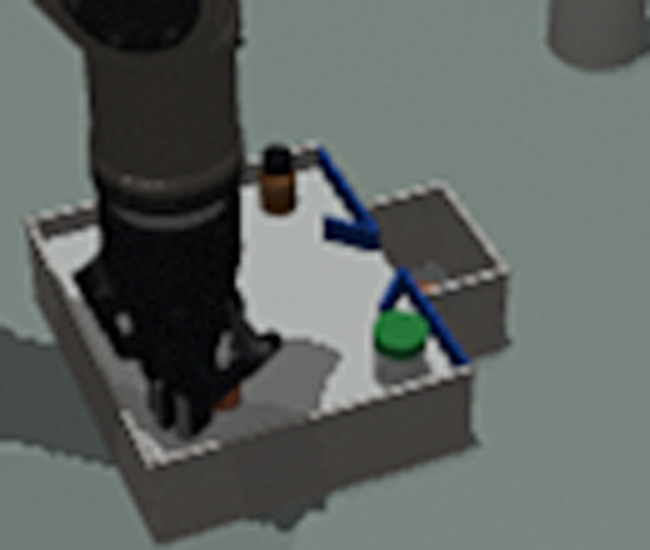

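Emit:
{"op": "play_rows", "data": {"plan": [[-0.8,0.0008,0.005,0.001,0],[-0.8,0.0016,0.01,0.001,0],[-0.8,0.0025,0.016,0.001,0],[-0.8,0.0034,0.022,0.001,0],[-0.8,0.0043,0.028,0.001,0],[-0.8,0.0053,0.034,0.001,0],[-0.8,0.0062,0.04,0.001,0],[-0.8,0.0071,0.046,0.001,0],[-0.8,0.0081,0.052,0.001,0],[-0.8,0.009,0.058,0.001,0]]}}

```text
clock: 18.0
tcp_pos: [0.5875, -0.0456, 0.0623]
orientation: [0.117, 1.568, -0.117]
contact_force: [-0.3, -0.6, 0.7]
grip_width: 0.0086
```

```bash
python3 look.py pics/s15.png
```

```text
18.0 [ 0.5875 -0.0456  0.0623] [-32.1 -49.1] 1.421759245244111 [-0.3 -0.6  0.7]
```

View pics/s15.png

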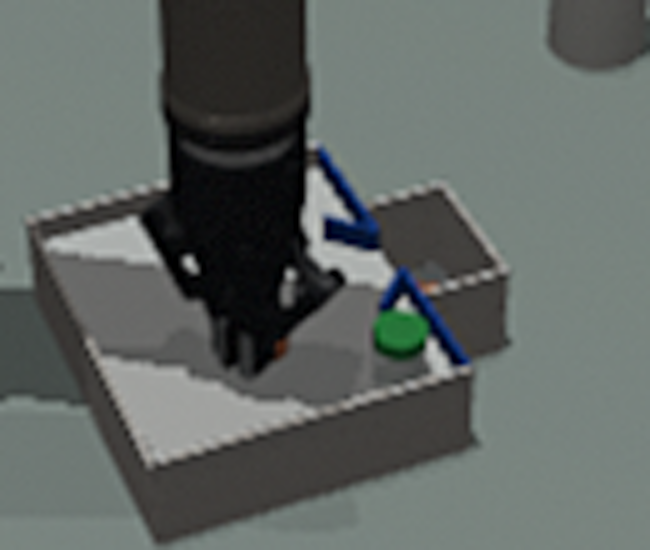

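Emit:
{"op": "play_rows", "data": {"plan": [[-0.8,0.0009,0.006,0,0],[-0.8,0.0018,0.012,0,0],[-0.8,0.0026,0.018,0,0],[-0.8,0.0035,0.024,0,0],[-0.8,0.0044,0.03,0,0],[-0.8,0.0053,0.036,0,0],[-0.8,0.0061,0.042,0,0],[-0.8,0.007,0.048,0,0],[-0.8,0.0079,0.054,0,0],[-0.8,0.0088,0.06,0,0]]}}

```text
clock: 19.1
tcp_pos: [0.5963, 0.0144, 0.0623]
orientation: [0.117, 1.568, -0.117]
contact_force: [-0.4, 0.5, 0.6]
grip_width: 0.0085
```

Emit:
{"op": "play_rows", "data": {"plan": [[-0.8,0.0006,0.004,0,0],[-0.8,0.001,0.007,0,0],[-0.8,0.001,0.007,0,0],[-0.8,0.0,0.001,0,0],[-0.8,-0.001,-0.007,0,0],[-0.8,-0.002,-0.015,0,0],[-0.8,-0.0025,-0.019,0,0]]}}

```text
clock: 19.8
tcp_pos: [0.5935, -0.0073, 0.0622]
orientation: [0.118, 1.568, -0.119]
contact_force: [-0.6, 0.2, -0.1]
grip_width: 0.0086
```

```bash
python3 look.py pics/s16.png; python3 -c "
from h import *
o=r.get_obs();w=t2w(0,0);print(w-o['tcp_pos'][:2])"
```

```text
19.8 [ 0.5935 -0.0073  0.0622] [  0.7 -28.4] 1.4196476525528747 [-0.6  0.2 -0.1]
[-0.02200752  0.01757173]
```

View pics/s16.png

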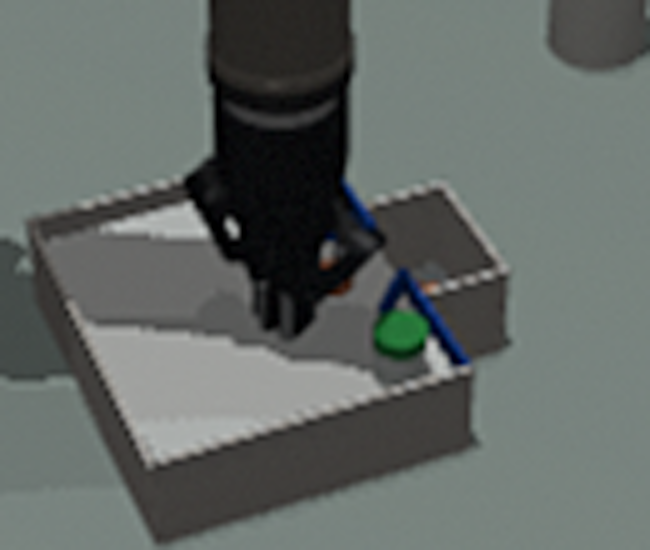

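Emit:
{"op": "play_rows", "data": {"plan": [[-0.8,-0.004,0.001,0,-0.1],[-0.8,-0.009,0.004,0,-0.22],[-0.8,-0.014,0.008,0,-0.34],[-0.8,-0.019,0.012,0,-0.46],[-0.8,-0.0232,0.015,0,-0.566],[-0.8,-0.0232,0.015,0,-0.566],[-0.8,-0.0232,0.015,0,-0.566]]}}

```text
clock: 20.6
tcp_pos: [0.5707, 0.0101, 0.0624]
orientation: [0.557, 1.498, -0.557]
contact_force: [0.3, -1.0, 0.1]
grip_width: 0.0087
```

```bash
python3 look.py pics/s17.png
```

```text
20.6 [0.5707 0.0101 0.0624] [-1.1  0.2] 0.8591669776841695 [ 0.3 -1.   0.1]
```

View pics/s17.png

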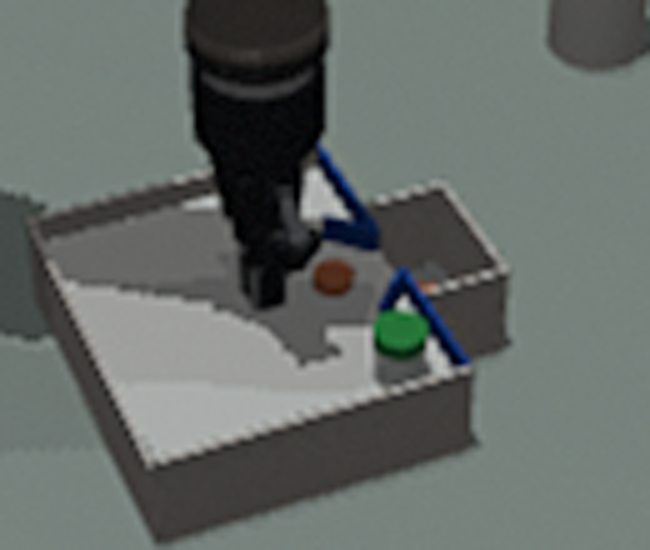

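Coupon 3 is at about (332,277), the same spot as coupon 2 before its final push, so I use the same push.

Emit:
{"op": "play_rows", "data": {"plan": [[-0.8,0.004,0.0045,0,0],[-0.8,0.008,0.009,-0.001,0],[-0.8,0.012,0.0136,-0.001,0],[-0.8,0.016,0.0181,-0.001,0],[-0.8,0.02,0.0227,-0.001,0],[-0.8,0.024,0.0272,-0.001,0],[-0.8,0.028,0.0317,-0.001,0],[-0.8,0.032,0.0363,-0.001,0],[-0.8,0.036,0.0415,-0.001,0],[-0.8,0.036,0.0415,-0.001,0]]}}

```text
clock: 21.7
tcp_pos: [0.6072, 0.0526, 0.0614]
orientation: [0.559, 1.497, -0.558]
contact_force: [0.4, -0.3, -0.8]
grip_width: 0.0087
```

```bash
python3 look.py pics/s18.png
```

```text
21.7 [0.6072 0.0526 0.0614] [54.9  0.6] 0.8568548140077407 [ 0.4 -0.3 -0.8]
```

View pics/s18.png

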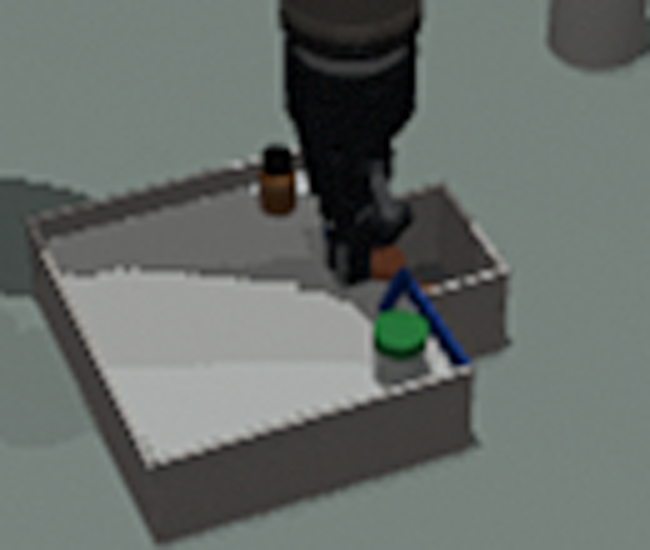

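The coupon is at about (388,262), in the gate mouth as before, so I finish the same way.

Emit:
{"op": "play_rows", "data": {"plan": [[-0.8,0.003,0.0033,0,0],[-0.8,0.0063,0.007,0,0],[-0.8,0.0063,0.007,0,0],[-1,0.0063,0.007,0.001,0],[-1,0.0063,0.007,0.001,0],[-1,0.0085,0.0092,0.001,0],[-1,0.0108,0.0118,0.001,0],[-1,0.0108,0.0118,0.001,0]]}}

```text
clock: 22.6
tcp_pos: [0.6178, 0.0639, 0.0624]
orientation: [0.559, 1.497, -0.558]
contact_force: [0.2, -0.7, 0.5]
grip_width: -0.0002
```

```bash
python3 look.py pics/s19.png
```

```text
22.6 [0.6178 0.0639 0.0624] [70.4  0. ] 0.8563784448412313 [ 0.2 -0.7  0.5]
```

View pics/s19.png

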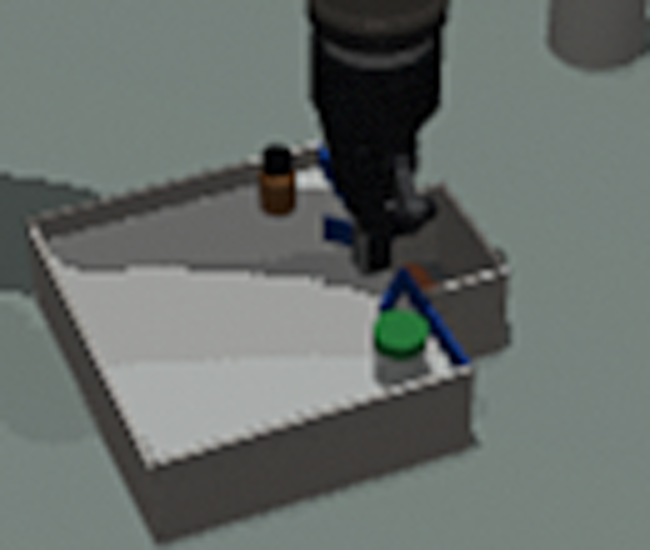

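Emit:
{"op": "play_rows", "data": {"plan": [[-1,-0.003,-0.003,0.002,0],[-1,-0.007,-0.008,0.01,0],[-1,-0.012,-0.014,0.03,0],[-1,-0.015,-0.018,0.055,0],[-1,-0.02,-0.03,0.08,0],[-1,-0.03,-0.055,0.1,0],[-1,-0.04,-0.09,0.12,0],[-1,-0.05,-0.13,0.13,0],[-1,-0.055,-0.165,0.13,0],[-1,-0.055,-0.19,0.13,0]]}}

```text
clock: 23.7
tcp_pos: [0.5609, -0.1306, 0.1936]
orientation: [0.561, 1.495, -0.563]
contact_force: [-0.6, 0.7, -0.4]
grip_width: 0.0
```

```bash
python3 look.py pics/s20.png
cat > slot.py <<'E'
from h import *
import sys
p=r.grab_frame("top")
z=p['z_map']; R=np.array(p['R']);t=np.array(p['t'])
a=p['pixels'].astype(int); m=(a[...,2]-a[...,0]>35)
v,u=np.nonzero(m[140:175,245:290]); v+=140;u+=245
Z=z[v,u]; C=np.stack([(u-p['cx'])/f(p)*Z,(v-p['cy'])/f(p)*Z,Z],1); W=(C-t)@R
for w in W[::8]: print(w2t(w).round(0), (w[2]*1000).round(0))
cv2.imwrite(sys.argv[1],cv2.resize(p['pixels'][125:255,240:375],None,fx=4.4,fy=4.4,interpolation=cv2.INTER_LINEAR))
E
python3 slot.py pics/t20.png
```

```text
23.7 [ 0.5609 -0.1306  0.1936] [-113.7  -84.8] 0.852299762954855 [-0.6  0.7 -0.4]
[123.  -7.] 20.0
[116. -10.] 20.0
[114.  -8.] 20.0
[110.  -2.] 39.0
[121.   4.] 16.0
[100.  -7.] 40.0
[116.   3.] 15.0
[95. -8.] 38.0
[104.   4.] 43.0
[ 96. -13.] 8.0
[99.  2.] 38.0
[115.  12.] 14.0
[94.  1.] 37.0
[99.  9.] 41.0
[98. 11.] 39.0
[93.  9.] 34.0
```

View pics/s20.png

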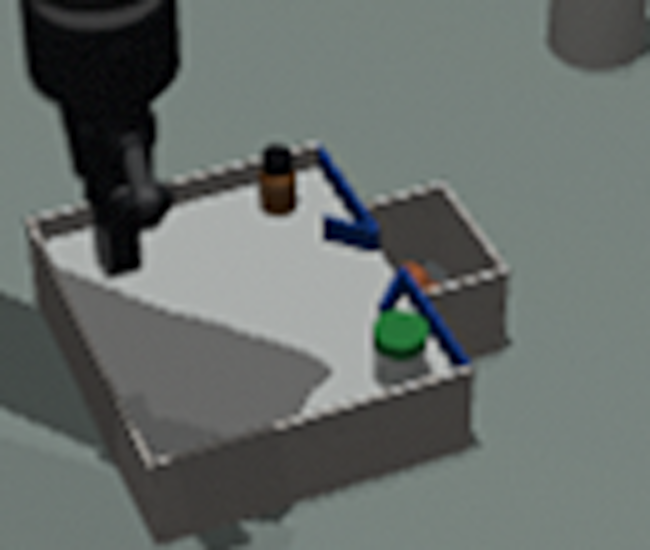

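View pics/t20.png

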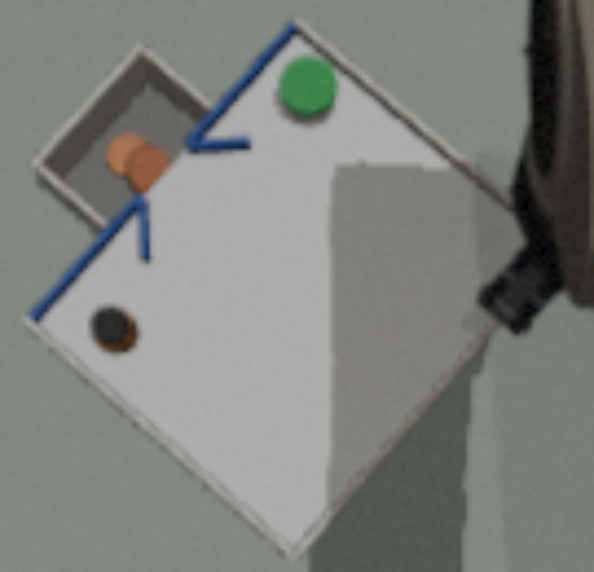

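Emit:
{"op": "play_rows", "data": {"plan": [[-1,-0.02,-0.03,0.02,0],[-1,-0.04,-0.06,0.04,0],[-1,-0.05,-0.09,0.05,0],[-1,-0.05,-0.11,0.05,0],[-1,-0.05,-0.11,0.05,0],[-1,-0.05,-0.11,0.05,0],[-1,-0.05,-0.11,0.05,0],[-1,-0.05,-0.11,0.05,0],[-1,-0.05,-0.11,0.05,0],[-1,-0.05,-0.11,0.05,0]]}}

```text
clock: 24.85
tcp_pos: [0.5125, -0.2362, 0.2422]
orientation: [0.559, 1.498, -0.558]
contact_force: [0.6, -0.7, 0.8]
grip_width: -0.0003
```

```bash
python3 slot.py pics/t21.png
python3 - <<'E'
from h import *
p=r.grab_frame("top")
for l,z in [("vial",.05),("jar",.05),("wash_bottle",0),("beaker",0)]:
    for d in r.pinpoint(p,l)[:1]:
        u,v=d['position'][0]*640,d['position'][1]*400; print(l,round(d['conf'],2),round(u),round(v))
E
```

```text
[124.  -7.] 17.0
[116. -10.] 18.0
[115.  -8.] 15.0
[117.  -3.] 18.0
[123.   6.] 17.0
[102.  -5.] 41.0
[117.   5.] 16.0
[97. -7.] 38.0
[106.   5.] 40.0
[92. -8.] 34.0
[100.   4.] 42.0
[118.  13.] 8.0
[96.  2.] 38.0
[101.  11.] 41.0
[100.  13.] 38.0
[94. 11.] 37.0
[94. 14.] 22.0
vial 0.51 267 204
jar 0.65 311 148
```

View pics/t21.png

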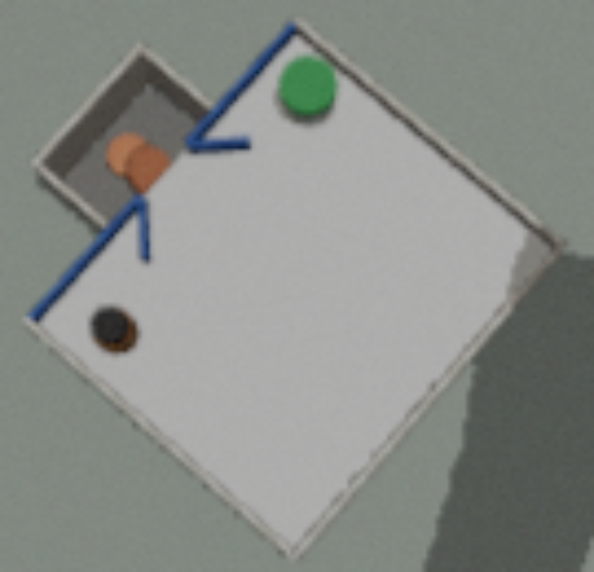

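Run:
```python
from h import *
p=r.grab_frame("top"); cv2.imwrite("pics/t22.png",p['pixels'])
```

```text
(no output)
```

View pics/t22.png

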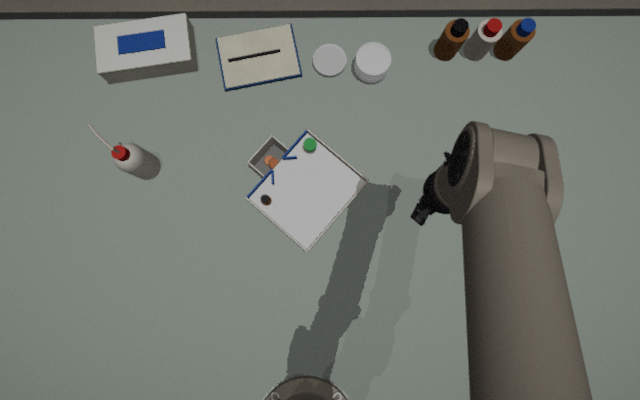

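```bash
python3 -c "
from bench import r
print(r.hand_in(), r.get_obs()['clock'])"
```

```text
the job is handed in; nothing more can be done
the job is handed in; nothing more can be done
```

I swept all three copper coupons through the blue gate one at a time, the middle one first, then the +y one, then the -y one. I used the nearly closed fingertips as a pusher and never pinched or lifted a coupon. I handed the job in at about 25 s.

**Coupons:** The last top view shows the deck empty. The first coupon lies flat on the slot floor. The second had landed leaning on it, and the third came to rest on top of the second. The third's upper face reads about 34–43 mm above the bench, below the 50 mm deck edge, and it was in the same place in pictures about a second apart. In that view the third coupon hides the second, which I had seen in the slot before pushing the third.

**Other objects:**
- **Vial and jar:** they look unmoved. The network put the vial about 4 pixels from its first reading, but the picture shows it in the same spot.
- **Wash bottle:** it is where it was in the picture, though the network did not report it in the last check.
- **Beaker:** the arm hid it in the final picture, so I did not check it directly. The fingertips stayed above about 0.23 m near it, and it is 85 mm tall.

**Forces:** The measured contact force was about 1 N or less at the end of every move.

**Tray position:** My first estimate was about 2 mm off, because the two cameras disagreed. I corrected it before pushing the first coupon through the gate.

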